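# Start a batch of board wax: wax bar into the melting bowl, safety cap off the oil

## Robot

A 6-joint arm with a two-finger parallel gripper is mounted at the origin on a cart in front of the work surface, level with it; the furniture and walls round the work are solid. World frame = base frame: x ahead of the robot, y to its left, z up, the work surface at z = 0. Lengths are in m, angles in rad, forces in N, time in s.
With the tool pointing down it reaches from about 0.35 to 0.85 m from the base axis. Payload 8.1 kg.
Tool frame: the origin (TCP) lies at the very end of the fingers, on their centre line; the grasp point (between the pads) lies 19 mm behind it; z points along the fingers, y is the line along which they close (so a half turn about z gives the same grasp; the last joint's range is limited). The gripper opens to 93 mm and grips with 3 to 60 N. Pads are 15 mm wide; open, the fingers measure 128 mm over their backs; the gripper's body (75 mm by 188 mm) begins 65 mm behind the grasp point.
Start: joints at [-1.231, 0.13, 1.488, -0, 1.523, -0.085], TCP at [0.247, -0.547, 0.219] pointing down, gripper open.
Joint ranges: [-2.96, 2.96], [-0.89, 2.26], [0.02, 2.5], [-1.34, 4.48], [0, 2.73], [-2.66, 2.66]. Speed limits (rad/s): [2.39, 2.39, 2.79, 3.14, 3.14, 3.14].

## Interface

Orientations are given as a rotation vector (axis times angle).
In Python, from plant import monitor, eyes, ticket gives the robot as it stands.
- The arm moves only by the tool arm_command, never from a script. Its argument "deltas" is a list that holds one entry, the list of rows, each a list of 6 numbers: the shift along the world's x, y, z in cm, then the turn, a rotation vector about the world's x, y, z in degrees. In form: [[[tx, ty, tz, rx, ry, rz], ...]]. A call has 1 to 12 rows; each row shifts and turns the commanded pose from where the row before left it; what a row does not reach is not made up. A row lasts 1/12 s, in which the tool goes at most 41.7 mm and 7.16 degrees, less where a joint would pass 70% of its speed; a pose out of reach is approached as far as the arm can. A call is refused whole if a number of a shift passes 4.17 or a number of a turn 7.16, either way. A call with a gripper value outside its range is refused whole. "gripper" is the opening, from -1 (shut) to 1 (fully open), set as the call begins (left out, the last holds). The fingers move at their own pace and stop on an object; "squeeze" is the grip in N (left out, the last holds). Time passes only in rows, so rows that do not move let the fingers close. It gives the time, the measured TCP pose, the force, the opening and the grip force at its end, in the units of the state.
- monitor.read_state(): the state, without advancing time (a new reading comes with each control period).
- eyes.read_camera(name): name is "side" or "top"; returns the picture (400x640x3 uint8, blue, green, red); there is no depth.
- eyes.camera_model(name): a dict with "fx", "fy", "cx", "cy" (pixels), "rvec" (rotation vector, rad) and "tvec" (3), from world to camera coordinates, as OpenCV has them. Camera axes: x right, y down, z forward; pixel columns grow to the right and rows downward; lengths in m; the calibration is good to about 2 mm. A picture is of the moment at which its call begins. camera_model takes no time and is no camera call.
- ticket.close_job(): hands the job in; it is judged then, once.
The state is a dict: "t": time; "q": joint angles; "dq": joint speeds; "joint_torque": joint torques, N m; "tool_pos": TCP position; "orientation": TCP orientation; "force": force on the tool from outside, world axes, zero at the start; "wrist_torque": the same for the moment, N m; "opening": finger opening in m; "gripper_force": force on a finger pad.
Only numpy, scipy, OpenCV 4.12 (cv2) and the standard library are available. Lean on these libraries where they do the work, as an engineer would, in place of code of your own. Each camera call takes 0.05 s, during which the arm holds its last target. There are 200 camera calls.

## Task

We are making beeswax polish for the chopping board. Lift the cast beeswax bar straight up out of the open mould and set it down flat in the steel melting bowl, without dropping it; then open the amber oil bottle by pressing its white safety cap down, turning it counter-clockwise while it is down, and lifting it straight off. Finish while still holding the cap, level and well clear (about 6 cm) above the mouth of the bottle, with the bottle left standing where it was and nothing else pushed about.

Things in the scene. Friction and masses are not known exactly. Their poses are not given: they have to be found in the camera images.
- wax_bar: Golden beeswax bar, 58 (own x) x 36 (own y) x 28 mm, 55 g. Origin: centre of its underside; z up. It lies in the cavity of the mould's lower half with its lower 14 mm sunk in and its upper 14 mm standing proud; grip it across the 36 mm, just above the mould's face.
- mould: Lower half of a two-part aluminium mould: loose block 116 x 96 x 26 mm, 0.6 kg, open on top, cavity 60 x 38 mm and 14 mm deep in its centre (straight walls, 1 mm play all round, floor 12 mm above the underside), long side of bar and cavity along own x. Two 8 mm steel dowels stand 7 mm above its face at own (46, 36) and (-46, -36) mm. Origin: centre of its underside.
- melt_bowl: Round steel bowl, loose, 0.3 kg: inner floor flat, about 100 mm across and 4 mm above its underside; rim 149 mm across and 50 mm high, wall 3 mm. Origin: centre of its underside.
- oil_bottle: Round amber bottle, loose on the worktop, 0.9 kg: 84 mm across up to 80 mm high, then a shoulder down to a neck 34 mm across with three lugs that hold the cap. Origin: centre of its underside, z up. Pulling or turning the cap while it is locked (up) only drags the bottle along; pressing holds the bottle by friction.
- oil_mouth (a point): Centre of the mouth of the oil bottle's neck (125 mm above its underside).
- cap: White ribbed push-and-turn safety cap, 57 mm across, 23 mm high, 42 g. Origin: centre of its lower edge, 112 mm above the bottle's underside when locked; z up. Press it down (at least 4 mm, hard stop at 6 mm), turn it counter-clockwise seen from above by 35 to 85 degrees (60 is best, hard stop at 86), lift it straight off. Any grasp yaw will do. It does not turn clockwise.
- cap_liner (a joint): Travel of the spring liner inside the cap, m: about 0 locked, 0.006 with the cap pressed fully down, about -0.0015 with the cap off. It pushes the cap up with 6 N when locked, 12 N fully down.
- mould_top: Empty upper half of the mould (no dowels), 116 x 96 x 26 mm, lying behind the work: leave alone. Origin: centre of its underside.
- pepper_mill: Brown wooden pepper mill standing behind, 58 mm across, 150 mm high: leave alone. Origin: centre of its underside.
- stir_spoon: Wooden spoon lying on the right, 320 x 47 x 15 mm: leave alone. Origin: centre of its underside.
Not all that is in view belongs to the job. Of the things shaped like the cap, the white one is meant.

How it is judged:
By the outcome, as a careful person would: the job done as asked, in the order asked, and still so for the second after the job is handed in, while the arm keeps its last pose, push and grip.
It also fails if it takes over 48 s, if anything falls off the work surface, if the arm or the gripper's body presses on something with over 40 N, if the wrist force passes 120 N, or if a joint passes its speed limit or range.

## Working session

There is one attempt and no reset: what is moved stays moved. The work goes in short steps, Python scripts to look and compute and a tool call to move; the robot and the scene stay as the last step left them, time stands still between calls to the robot, and variables do not carry over. Pictures are saved under pics/ and viewed, at most 10 in all, crops included, and the job is handed in when it is done.

Besides the shell and the picture viewer there is one more tool, called after ">>>" by a JSON object that holds its "api" and its "payload". arm_command: Moves the arm, as the interface text tells. Its arguments: {"type":"object","properties":{"deltas":{"type":"array"},"gripper":{"type":"number"},"squeeze":{"type":"number"}},"required":["deltas"]}

```bash
mkdir -p pics; ls; cat > h.py <<'E'
import numpy as np, cv2
from plant import monitor, eyes, ticket
def cam(n):
    m=eyes.camera_model(n); K=np.array([[m['fx'],0,m['cx']],[0,m['fy'],m['cy']],[0,0,1.]])
    return K,np.array(m['rvec'],float).reshape(3),np.array(m['tvec'],float).reshape(3)
def ray(n,u,v):
    K,r,t=cam(n); R=cv2.Rodrigues(r)[0]
    return -R.T@t, R.T@np.linalg.inv(K)@np.array([u,v,1.])
def onz(n,u,v,z):
    o,d=ray(n,u,v); return o+d*(z-o[2])/d[2]
def proj(n,p):
    K,r,t=cam(n); return cv2.projectPoints(np.float64(p).reshape(-1,3),r,t,K,None)[0].reshape(-1,2)
E
python3 - <<'E'
from h import *
for n in('top','side'):
    im=eyes.read_camera(n); cv2.imwrite(f'pics/{n}0.png',im); print(n,ray(n,320,200),cam(n)[0][0,0])
print(monitor.read_state())
E
```

```text
pics
top (array([ 0.46356156, -0.18644892,  1.08954488]), array([ 0.12183363, -0.03936309, -0.99190293])) 418.9757241948933
side (array([0.34346293, 0.85622373, 0.56534514]), array([ 0.19573758, -0.90813719, -0.37045735])) 450.22718188998203
{'t': 0.1, 'q': array([-1.23139422e+00,  1.31082274e-01,  1.48917434e+00, -1.11888151e-05,
        1.52300618e+00, -8.54231271e-02]), 'dq': array([-0.00030731, -0.00086482, -0.00069192,  0.00151434,  0.0009102 ,
        0.0001355 ]), 'joint_torque': array([ 3.28704344e-03, -5.61339533e+01, -4.93096411e+01,  7.71478261e-02,
        2.92003871e-02, -6.49483582e-05]), 'tool_pos': array([ 0.24712751, -0.54617393,  0.21769219]), 'orientation': array([-3.06936751e+00, -6.61958993e-01,  3.49485259e-04]), 'force': array([ 0.50287357,  0.14777572, -0.51957501]), 'wrist_torque': array([-0.00839408, -0.00468065, -0.02798476]), 'gripper_force': 0.0, 'opening': 0.09322085069104623}
```

View pics/top0.png

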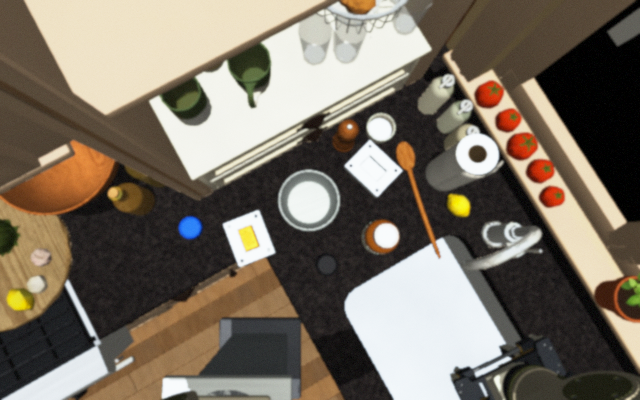

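View pics/side0.png

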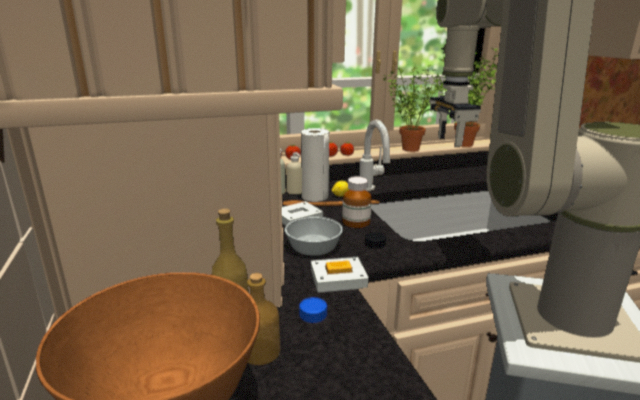

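The top view shows the wax bar at (249,237) in the mould, the bowl at (309,200), and the amber bottle with its white cap at about (386,235). The upper mould half is at (373,167), the mill at (345,133) and the spoon at (420,200).
Things that could be taken for the cap: the blue one (190,228), the black one (327,265), the white-topped round jar (381,126), and the paper roll end (478,153). I choose the white cap on the amber bottle at (386,235), which the side view shows at about (357,186). For the mould, I choose (249,237), which holds the bar, over the empty half at (373,167).

```bash
python3 - <<'E'
from h import *
T=cv2.imread('pics/top0.png'); S=cv2.imread('pics/side0.png')
def blobs(im,mask,box,mn=20):
    m=np.zeros_like(mask); x0,y0,x1,y1=box; m[y0:y1,x0:x1]=mask[y0:y1,x0:x1]
    c,_=cv2.findContours(m,cv2.RETR_EXTERNAL,cv2.CHAIN_APPROX_NONE)
    return [k for k in sorted(c,key=cv2.contourArea,reverse=True) if cv2.contourArea(k)>mn]
def rect(c,z):
    p=np.float32([onz('top',u,v,z)[:2]*1000 for u,v in c.reshape(-1,2)]); return cv2.minAreaRect(p)
hs=cv2.cvtColor(T,cv2.COLOR_BGR2HSV); h2=cv2.cvtColor(S,cv2.COLOR_BGR2HSV)
y=cv2.inRange(hs,(18,120,120),(35,255,255))
for c in blobs(T,y,(225,210,275,265)): print('wax',rect(c,.040),cv2.boundingRect(c))
w=cv2.inRange(hs,(0,0,150),(180,70,255))|y
for c in blobs(T,w,(215,200,282,275))[:1]: print('mould',rect(c,.026))
w=cv2.inRange(hs,(0,0,165),(180,70,255))
for c in blobs(T,w,(355,215,405,260))[:2]: print('cap',rect(c,.135),cv2.minEnclosingCircle(c),cv2.boundingRect(c))
d=cv2.inRange(hs,(0,0,75),(180,255,255))
for c in blobs(T,d,(270,163,348,236))[:1]: print('bowl',cv2.fitEllipse(c), rect(cv2.convexHull(c),.05),cv2.boundingRect(c))
ws=cv2.inRange(h2,(0,0,140),(180,80,255))
for c in blobs(S,ws,(343,174,375,200))[:2]: print('side cap',cv2.boundingRect(c),cv2.contourArea(c))
a=np.hstack([cv2.resize(T[175:275,215:285],None,fx=5,fy=5,interpolation=2),cv2.resize(T[210:270,355:415],None,fx=5,fy=5,interpolation=2).copy()[:500]*1 if 0 else cv2.copyMakeBorder(cv2.resize(T[205:268,350:413],None,fx=5,fy=5,interpolation=2),0,185,0,0,cv2.BORDER_CONSTANT)])
cv2.imwrite('pics/crop1.png',a); 
b=np.hstack([cv2.resize(S[160:240,335:395],None,fx=6,fy=6,interpolation=2),cv2.resize(S[215:295,280:340],None,fx=6,fy=6,interpolation=2)]); cv2.imwrite('pics/crop2.png',b)
E
```

```text
wax ((496.0171813964844, -50.315948486328125), (54.706878662109375, 33.44325256347656), 22.459362030029297) (239, 226, 20, 25)
mould ((495.759033203125, -48.904258728027344), (120.87006378173828, 99.93379974365234), 22.138269424438477)
cap ((501.7969665527344, -375.60107421875), (54.7065315246582, 55.31028747558594), 0.3780166804790497) ((386.0833435058594, 235.0833282470703), 12.923479080200195) (374, 223, 25, 25)
bowl ((308.6338195800781, 199.9033660888672), (62.00663375854492, 62.63363265991211), 102.32028198242188) ((591.6688842773438, -199.12576293945312), (156.1881561279297, 157.60914611816406), 0.4331883490085602) (277, 169, 64, 63)
side cap (349, 176, 19, 9) 105.5
```

View pics/crop1.png

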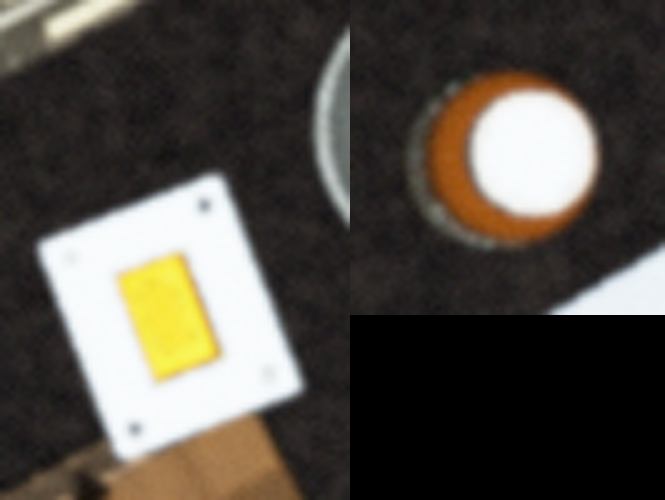

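View pics/crop2.png

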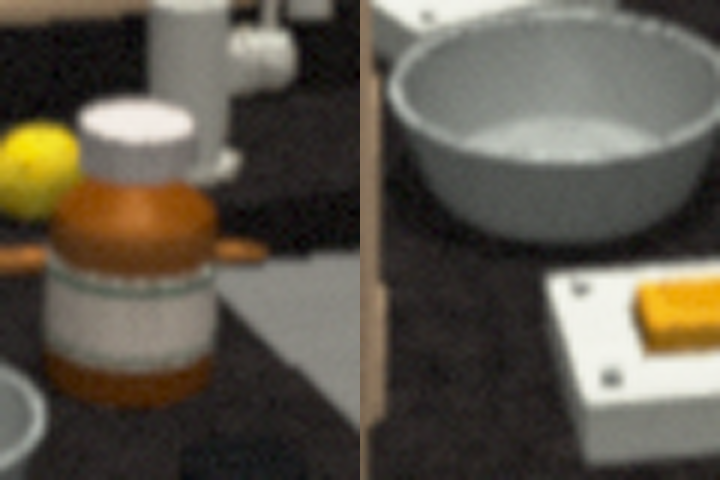

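The crops confirm the choice. The golden bar sits in the mould with its two dowels, and the white ribbed cap sits on the labelled amber bottle. Next I check the top-view positions against the side view.

```bash
python3 - <<'E'
from h import *
S=cv2.imread('pics/side0.png'); h=cv2.cvtColor(S,cv2.COLOR_BGR2HSV)
def two(a,b):
    o1,d1=ray('top',*a);o2,d2=ray('side',*b)
    d1/=np.linalg.norm(d1);d2/=np.linalg.norm(d2)
    s=np.linalg.lstsq(np.c_[d1,-d2],o2-o1,rcond=None)[0];p,q=o1+s[0]*d1,o2+s[1]*d2
    return (p+q)/2*1000,np.linalg.norm(p-q)*1000
print('cap two-view',two((386,235),(357.8,180)),proj('side',[.502,-.3756,.135]))
y=cv2.inRange(h,(15,120,120),(30,255,255));m=np.zeros_like(y);m[255:280,320:360]=y[255:280,320:360]
c=max(cv2.findContours(m,0,1)[0],key=cv2.contourArea);print('wax side bbox',cv2.boundingRect(c))
a=np.deg2rad(22.3);u=np.array([np.cos(a),np.sin(a),0]);v=np.array([-u[1],u[0],0]);C=np.array([.496,-.0498,0])
pts=np.array([C+sx*.029*u+sy*.018*v+[0,0,z] for sx in(-1,1) for sy in(-1,1) for z in(.026,.04)])
P=proj('side',pts);print('pred bbox',P.min(0),P.max(0))
for n,p in(('d1',(215+41,175+41)),('d2',(215+27,175+86))): print(n,onz('top',*p,.033)*1000)
t=np.linspace(0,2*np.pi,60)
P=proj('side',np.c_[.5917+.0745*np.cos(t),-.199+.0745*np.sin(t),0*t+.05]);print('bowl rim pred',P.min(0),P.max(0))
print('mill',onz('top',349,128,.15),'cab',[onz('top',*p,.0) for p in((213,183),(330,118))])
E
```

```text
cap two-view (array([ 499.44592547, -375.72535092,  135.36947231]), np.float64(4.506614978353751)) [[356.13774548 180.02697393]]
wax side bbox (326, 261, 26, 13)
pred bbox [323.8211652  258.89882726] [351.46429083 273.86969969]
d1 [551.16833986 -67.09533144  33.        ]
d2 [438.57787474 -34.86023593  33.        ]
bowl rim pred [284.13633466 217.59201107] [340.17810933 241.71565127]
mill [ 0.74723064 -0.29002463  0.15      ] cab [array([0.63956094, 0.05072249, 0.        ]), array([ 0.81940312, -0.25552531,  0.        ])]
```

>>> {"api": "arm_command", "payload": {"deltas": [[[1.5, 3, 0, 0, 0, 0], [1.5, 3, 0, 0, 0, 0], [1.5, 3, 0, 0, 0, 0], [1.5, 3, 0, 0, 0, 0], [1.5, 3, 0, 0, 0, 0], [1.5, 3, 0, 0, 0, 0], [1.5, 3, 0, 0, 0, 0], [1.5, 3, 0, 0, 0, -2]]], "gripper": 1}}

```text
t: 0.77
tool_pos: [0.3675, -0.305, 0.2182]
orientation: [-3.082, -0.609, 0.0]
force: [0.9, 0.0, 0.3]
opening: 0.0935
gripper_force: 0.0
```

>>> {"api": "arm_command", "payload": {"deltas": [[[1.4, 2.8, 0, 0, 0, 0], [1.4, 2.8, 0, 0, 0, 0], [1.4, 2.8, 0, 0, 0, 0], [1.4, 2.8, 0, 0, 0, 0], [1.4, 2.8, 0, 0, 0, 0], [1.4, 2.8, 0, 0, 0, 0], [1.4, 2.8, 0, 0, 0, 0], [1.4, 2.8, -2, 0, 0, 0], [1.55, 3.1, -3, 0, 0, 0], [0, 0, -3, 0, 0, 0], [0, 0, -2, 0, 0, 0], [0, 0, 0, 0, 0, 0]]]}}

```text
t: 1.77
tool_pos: [0.4897, -0.0529, 0.1158]
orientation: [-3.078, -0.61, 0.013]
force: [0.1, 0.2, -0.7]
opening: 0.093
gripper_force: 0.0
```

```bash
python3 - <<'E'
from h import *
s=eyes.read_camera('side');t=eyes.read_camera('top')
a=cv2.resize(s[180:300,280:400],None,fx=3.3,fy=3.3,interpolation=2);b=cv2.resize(t[175:295,190:310],None,fx=3.3,fy=3.3,interpolation=2)
cv2.imwrite('pics/c3.png',np.hstack([a,b])); print(monitor.read_state()['tool_pos'],monitor.read_state()['q'])
E
```

```text
[ 0.49254712 -0.05433234  0.12085046] [-2.13336017e-01 -8.26429736e-02  1.88628624e+00 -4.85175971e-05
  1.34032921e+00  9.67512146e-01]
```

View pics/c3.png

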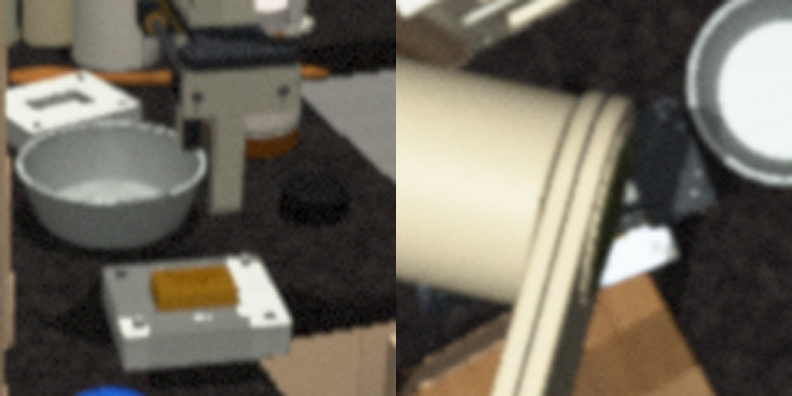

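Side crop: the bar is still in the mould at about full-frame (338,267), and the near fingertip hangs above it at about (348,244). In the top view the arm hides the bar. I let the arm settle and check that the fingertip agrees with the calibration.

>>> {"api": "arm_command", "payload": {"deltas": [[[0, 0, 0, 0, 0, 0], [0, 0, 0, 0, 0, 0], [0, 0, 0, 0, 0, 0]]]}}

```text
t: 2.12
tool_pos: [0.4946, -0.0551, 0.1233]
orientation: [3.081, 0.607, 0.005]
force: [0.1, 0.0, 0.1]
opening: 0.0932
gripper_force: 0.0
```

```bash
python3 - <<'E'
from h import *
s=monitor.read_state();print(s['tool_pos'],s['orientation'])
p=s['tool_pos'];R=cv2.Rodrigues(s['orientation'])[0]
for d in(-1,1):print(proj('side',p+R[:,1]*d*.055))
E
```

```text
[ 0.494576   -0.05511855  0.123313  ] [3.08109026 0.60716483 0.004556  ]
[[344.73961848 241.38181973]]
[[334.41283357 220.54061227]]
```

>>> {"api": "arm_command", "payload": {"deltas": [[[0.1, 0.5, -2.5, 0, 0, 0], [0, 0, -2.5, 0, 0, 0], [0, 0, -2, 0, 0, 0], [0, 0, -1, 0, 0, 0], [0, 0, -0.5, 0, 0, 0], [0, 0, 0, 0, 0, 0], [0, 0, 0, 0, 0, 0], [0, 0, 0, 0, 0, 0], [0, 0, 0, 0, 0, 0]]]}}

```text
t: 2.87
tool_pos: [0.4956, -0.0498, 0.0379]
orientation: [3.081, 0.608, 0.004]
force: [-0.5, 0.1, 0.4]
opening: 0.0933
gripper_force: 0.0
```

>>> {"api": "arm_command", "payload": {"deltas": [[[0, 0, -0.5, 0, 0, 0], [0, 0, -0.4, 0, 0, 0], [0, 0, 0, 0, 0, 0], [0, 0, 0, 0, 0, 0], [0, 0, 0, 0, 0, 0], [0, 0, 0, 0, 0, 0]]]}}

```text
t: 3.37
tool_pos: [0.4944, -0.0495, 0.0274]
orientation: [-3.082, -0.609, 0.0]
force: [0.8, -0.4, -0.1]
opening: 0.0927
gripper_force: 0.0
```

>>> {"api": "arm_command", "payload": {"deltas": [[[0, 0, 0, 0, 0, 0], [0, 0, 0, 0, 0, 0], [0, 0, 0, 0, 0, 0], [0, 0, 0, 0, 0, 0], [0, 0, 0, 0, 0, 0], [0, 0, 0, 0, 0, 0], [0, 0, 0, 0, 0, 0], [0, 0, 0, 0, 0, 0], [0, 0, 0, 0, 0, 0], [0, 0, 0, 0, 0, 0]]], "gripper": -1, "squeeze": 8}}

```text
t: 4.2
tool_pos: [0.4944, -0.0495, 0.0274]
orientation: [-3.082, -0.609, -0.0]
force: [0.1, -0.1, 1.0]
opening: 0.0359
gripper_force: 8.0
```

>>> {"api": "arm_command", "payload": {"deltas": [[[0, 0, 0, 0, 0, 0], [0, 0, 0.3, 0, 0, 0], [0, 0, 0.4, 0, 0, 0], [0, 0, 0.5, 0, 0, 0], [0, 0, 0.6, 0, 0, 0], [0, 0, 1, 0, 0, 0], [0, 0, 1.5, 0, 0, 0], [0, 0, 2, 0, 0, 0], [0, 0, 2, 0, 0, 0], [0, 0, 1, 0, 0, 0], [0, 0, 0, 0, 0, 0], [0, 0, 0, 0, 0, 0]]], "squeeze": 12}}

```text
t: 5.2
tool_pos: [0.4949, -0.0496, 0.121]
orientation: [3.081, 0.608, 0.002]
force: [0.7, -0.2, -1.1]
opening: 0.0357
gripper_force: 12.0
```

```bash
python3 - <<'E'
from h import *
s=eyes.read_camera('side');cv2.imwrite('pics/c4.png',cv2.resize(s[180:300,270:390],None,fx=4,fy=4,interpolation=2))
s=monitor.read_state();print(s['tool_pos'],s['force'],s['opening'],s['wrist_torque'])
E
```

```text
[ 0.49410287 -0.04944964  0.11983499] [-0.76196769  0.04775626 -1.03146054] 0.03552398618479862 [-0.00785558 -0.0318963   0.01377501]
```

View pics/c4.png

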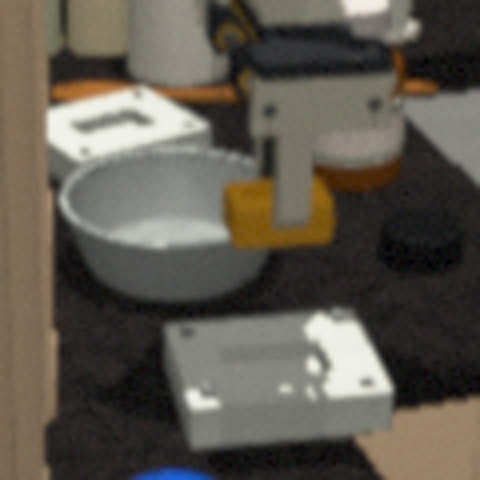

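The bar hangs level in the fingers (crop pixel about (280,212)) and the mould cavity is empty. Now to the bowl.

>>> {"api": "arm_command", "payload": {"deltas": [[[1, -1.5, 0, 0, 0, 0], [1.6, -2.4, 0, 0, 0, 0], [1.6, -2.4, 0, 0, 0, 0], [1.6, -2.5, 0, 0, 0, 0], [1.6, -2.5, 0, 0, 0, 0], [1.4, -2.2, 0, 0, 0, 0], [1, -1.5, 0, 0, 0, 0], [0, 0, 0, 0, 0, 0], [0, 0, 0, 0, 0, 0], [0, 0, 0, 0, 0, 0], [0, 0, 0, 0, 0, 0]]]}}

```text
t: 6.17
tool_pos: [0.5915, -0.1984, 0.1194]
orientation: [-3.081, -0.609, 0.002]
force: [-0.0, -0.0, -0.4]
opening: 0.036
gripper_force: 12.0
```

>>> {"api": "arm_command", "payload": {"deltas": [[[0, 0, -1, 0, 0, 0], [0, 0, -2, 0, 0, 0], [0, 0, -2, 0, 0, 0], [0, 0, -2, 0, 0, 0], [0, 0, -1.2, 0, 0, 0], [0, 0, -0.7, 0, 0, 0], [0, 0, 0, 0, 0, 0], [0, 0, 0, 0, 0, 0], [0, 0, 0, 0, 0, 0]]]}}

```text
t: 6.92
tool_pos: [0.5934, -0.1998, 0.0328]
orientation: [3.081, 0.609, 0.003]
force: [-0.0, 0.4, -0.4]
opening: 0.0361
gripper_force: 12.0
```

>>> {"api": "arm_command", "payload": {"deltas": [[[0, 0, -0.4, 0, 0, 0], [0, 0, -0.4, 0, 0, 0], [0, 0, -0.3, 0, 0, 0], [0, 0, 0, 0, 0, 0], [0, 0, 0, 0, 0, 0], [0, 0, 0, 0, 0, 0]]]}}

```text
t: 7.42
tool_pos: [0.5924, -0.1995, 0.0204]
orientation: [-3.082, -0.609, 0.0]
force: [0.5, 0.2, -0.8]
opening: 0.0362
gripper_force: 12.0
```

>>> {"api": "arm_command", "payload": {"deltas": [[[0, 0, -0.1, 0, 0, 0], [0, 0, 0, 0, 0, 0], [0, 0, 0, 0, 0, 0], [0, 0, 0, 0, 0, 0]]]}}

```text
t: 7.75
tool_pos: [0.5924, -0.1995, 0.0194]
orientation: [3.082, 0.609, 0.0]
force: [-0.1, 0.1, -1.5]
opening: 0.0355
gripper_force: 12.0
```

>>> {"api": "arm_command", "payload": {"deltas": [[[0, 0, -0.1, 0, 0, 0], [0, 0, 0, 0, 0, 0], [0, 0, 0, 0, 0, 0]]]}}

```text
t: 8.0
tool_pos: [0.5926, -0.1995, 0.0194]
orientation: [3.082, 0.609, 0.0]
force: [-3.5, 2.3, 7.0]
opening: 0.0357
gripper_force: 12.0
```

>>> {"api": "arm_command", "payload": {"deltas": [[[0, 0, -0.1, 0, 0, 0], [0, 0, 0, 0, 0, 0], [0, 0, 0, 0, 0, 0]]]}}

```text
t: 8.25
tool_pos: [0.5928, -0.1995, 0.0191]
orientation: [3.082, 0.609, 0.001]
force: [-6.0, 2.5, 12.2]
opening: 0.0359
gripper_force: 12.0
```

>>> {"api": "arm_command", "payload": {"deltas": [[[0, 0, 0.15, 0, 0, 0], [0, 0, 0, 0, 0, 0], [0, 0, 0, 0, 0, 0]]]}}

```text
t: 8.5
tool_pos: [0.5926, -0.1996, 0.0191]
orientation: [3.082, 0.608, 0.001]
force: [0.1, 0.2, 1.5]
opening: 0.0358
gripper_force: 12.0
```

>>> {"api": "arm_command", "payload": {"deltas": [[[0, 0, 0, 0, 0, 0], [0, 0, 0, 0, 0, 0], [0, 0, 0, 0, 0, 0], [0, 0, 0, 0, 0, 0]]], "gripper": 0.15}}

```text
t: 8.83
tool_pos: [0.5922, -0.1995, 0.0186]
orientation: [-3.082, -0.608, 0.0]
force: [0.3, 0.1, 0.2]
opening: 0.0524
gripper_force: 0.0
```

>>> {"api": "arm_command", "payload": {"deltas": [[[0, 0, 0.5, 0, 0, 0], [0, 0, 1, 0, 0, 0], [0, 0, 2, 0, 0, 0], [0, 0, 3, 0, 0, 0], [0, 0, 3, 0, 0, 0], [0, 0, 3, 0, 0, 0], [0, 0, 3, 0, 0, 0], [0, 0, 2.5, 0, 0, 0], [-1, -2, 1, 0, 0, 0], [-1.5, -3, 0, 0, 0, 0], [-1.5, -3, 0, 0, 0, 0], [-1.5, -3, 0, 0, 0, 0]]]}}

```text
t: 9.83
tool_pos: [0.5372, -0.3105, 0.2108]
orientation: [3.08, 0.61, 0.002]
force: [-0.3, -0.9, -0.1]
opening: 0.0537
gripper_force: 0.0
```

>>> {"api": "arm_command", "payload": {"deltas": [[[-1.5, -3, 0, 0, 0, 0], [-1, -2, 0, 0, 0, 0], [0, -0.5, 0, 0, 0, 0], [0, 0, 0, 0, 0, 0], [0, 0, 0, 0, 0, 0], [0, 0, 0, 0, 0, 0], [0, 0, 0, 0, 0, 0]]], "gripper": 1}}

```text
t: 10.42
tool_pos: [0.5132, -0.3632, 0.2091]
orientation: [-3.081, -0.611, -0.0]
force: [-0.6, 0.3, -0.2]
opening: 0.0921
gripper_force: 0.0
```

```bash
python3 - <<'E'
from h import *
s=eyes.read_camera('side');t=eyes.read_camera('top')
cv2.imwrite('pics/c5.png',np.hstack([cv2.resize(s[140:260,275:395],None,fx=3.3,fy=3.3,interpolation=2),cv2.resize(t[150:270,270:390],None,fx=3.3,fy=3.3,interpolation=2)]))
s=monitor.read_state();print(s['tool_pos'],s['orientation'],s['force'],s['opening'],s['q'])
E
```

```text
[ 0.51300566 -0.36339633  0.20893783] [-3.08146551e+00 -6.11023550e-01 -1.17151665e-04] [ 0.29272547 -0.0747776  -0.37355257] 0.09293522317060535 [-6.97935472e-01  2.11637830e-01  1.41532649e+00  1.40609884e-04
  1.51468393e+00  4.81351539e-01]
```

View pics/c5.png

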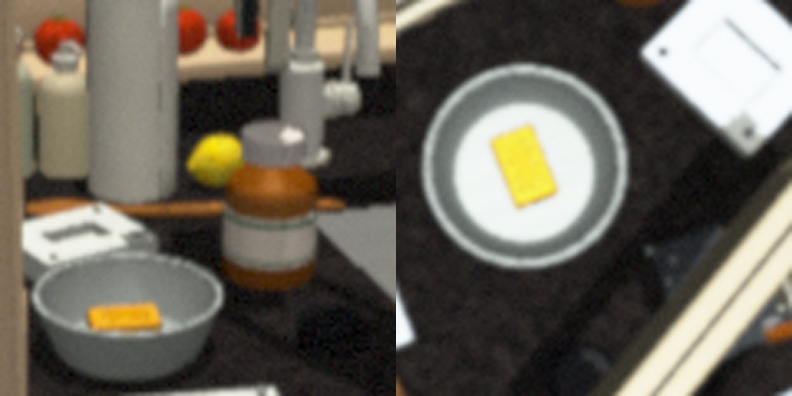

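The bar lies flat in the middle of the bowl (top crop (524,166)), and the bowl has not moved. The bottle is still in place. Now I descend over the cap.

>>> {"api": "arm_command", "payload": {"deltas": [[[-1.2, -1.2, 0, 0, 0, 0], [0, 0, -1.5, 0, 0, 0], [0, 0, -2, 0, 0, 0], [0, 0, -2, 0, 0, 0], [0, 0, -1.5, 0, 0, 0], [0, 0, -1, 0, 0, 0], [0, 0, -0.5, 0, 0, 0], [0, 0, 0, 0, 0, 0], [0, 0, 0, 0, 0, 0], [0, 0, 0, 0, 0, 0], [0, 0, 0, 0, 0, 0]]]}}

```text
t: 11.43
tool_pos: [0.5011, -0.3771, 0.1254]
orientation: [3.08, 0.608, 0.002]
force: [1.0, 0.6, 0.5]
opening: 0.093
gripper_force: 0.0
```

>>> {"api": "arm_command", "payload": {"deltas": [[[0, 0.1, -0.5, 0, 0, 0], [0, 0, -0.4, 0, 0, 0], [0, 0, 0, 0, 0, 0], [0, 0, 0, 0, 0, 0], [0, 0, 0, 0, 0, 0]]]}}

```text
t: 11.85
tool_pos: [0.5003, -0.3754, 0.1147]
orientation: [-3.082, -0.608, 0.0]
force: [1.1, 0.5, -1.1]
opening: 0.0928
gripper_force: 0.0
```

>>> {"api": "arm_command", "payload": {"deltas": [[[0, 0, 0, 0, 0, 0], [0, 0, 0, 0, 0, 0], [0, 0, 0, 0, 0, 0], [0, 0, 0, 0, 0, 0], [0, 0, 0, 0, 0, 0], [0, 0, 0, 0, 0, 0], [0, 0, 0, 0, 0, 0], [0, 0, 0, 0, 0, 0]]], "gripper": -1, "squeeze": 8}}

```text
t: 12.52
tool_pos: [0.5006, -0.3759, 0.115]
orientation: [3.081, 0.608, 0.001]
force: [1.0, -1.4, -0.8]
opening: 0.0552
gripper_force: 8.0
```

>>> {"api": "arm_command", "payload": {"deltas": [[[0, 0, 0, 0, 0, 0], [0, 0, 0, 0, 0, 0], [0, 0, 0, 0, 0, 0], [0, 0, -0.2, 0, 0, 0], [0, 0, -0.2, 0, 0, 0], [0, 0, -0.1, 0, 0, 0], [0, 0, 0, 0, 0, 0], [0, 0, 0, 0, 0, 0], [0, 0, 0, 0, 0, 0]]], "squeeze": 40}}

```text
t: 13.27
tool_pos: [0.5007, -0.376, 0.1115]
orientation: [3.081, 0.608, 0.001]
force: [-2.1, -0.0, 8.8]
opening: 0.0548
gripper_force: 40.1
```

>>> {"api": "arm_command", "payload": {"deltas": [[[0, 0, -0.15, 0, 0, 0], [0, 0, -0.15, 0, 0, 0], [0, 0, 0, 0, 0, 0], [0, 0, 0, 0, 0, 0], [0, 0, 0, 0, 0, 0]]]}}

```text
t: 13.68
tool_pos: [0.5008, -0.376, 0.1089]
orientation: [3.081, 0.608, 0.001]
force: [-3.2, 0.3, 12.2]
opening: 0.0547
gripper_force: 40.1
```

>>> {"api": "arm_command", "payload": {"deltas": [[[0, 0, -0.1, 0, 0, 0], [0, 0, 0, 0, 0, 3], [0, 0, 0, 0, 0, 3], [0, 0, 0, 0, 0, 3], [0, 0, 0, 0, 0, 3], [0, 0, 0, 0, 0, 0], [0, 0, 0, 0, 0, 0]]]}}

```text
t: 14.27
tool_pos: [0.5019, -0.3764, 0.1088]
orientation: [2.998, 0.927, 0.004]
force: [-0.6, -0.5, 13.6]
opening: 0.0546
gripper_force: 40.1
```

```bash
python3 - <<'E'
from h import *
s=monitor.read_state();print({k:np.round(s[k],3) for k in('tool_pos','orientation','force','wrist_torque','opening','gripper_force','q')})
E
```

```text
{'tool_pos': array([ 0.502, -0.376,  0.109]), 'orientation': array([2.998, 0.927, 0.004]), 'force': array([-0.593, -0.518, 13.561]), 'wrist_torque': array([0.186, 0.15 , 0.072]), 'opening': np.float64(0.055), 'gripper_force': np.float64(40.083), 'q': array([-0.725,  0.272,  1.531,  0.   ,  1.334,  0.245])}
```

>>> {"api": "arm_command", "payload": {"deltas": [[[0, 0, 0, 0, 0, 4], [0, 0, 0, 0, 0, 4], [0, 0, 0, 0, 0, 4], [0, 0, 0, 0, 0, 4], [0, 0, 0, 0, 0, 4], [0, 0, 0, 0, 0, 4], [0, 0, 0, 0, 0, 0]]]}}

```text
t: 14.85
tool_pos: [0.5019, -0.3763, 0.1089]
orientation: [2.736, 1.536, 0.003]
force: [-0.6, 0.9, 13.1]
opening: 0.0549
gripper_force: 40.0
```

>>> {"api": "arm_command", "payload": {"deltas": [[[0, 0, 0, 0, 0, 4], [0, 0, 0, 0, 0, 4], [0, 0, 0, 0, 0, 4], [0, 0, 0, 0, 0, 4], [0, 0, 0, 0, 0, 4], [0, 0, 0, 0, 0, 4], [0, 0, 0, 0, 0, 2], [0, 0, 0, 0, 0, 0], [0, 0, 0, 0, 0, 0]]]}}

```text
t: 15.6
tool_pos: [0.502, -0.3763, 0.1088]
orientation: [2.325, 2.107, 0.002]
force: [0.1, 0.8, 13.2]
opening: 0.0542
gripper_force: 40.0
```

```bash
python3 - <<'E'
from h import *
s=monitor.read_state();print({k:np.round(s[k],3) for k in('tool_pos','orientation','force','wrist_torque','opening','gripper_force','q')}); print(np.rad2deg(2*np.arctan2(s['orientation'][1],s['orientation'][0]))-22.3)
E
```

```text
{'tool_pos': array([ 0.502, -0.376,  0.109]), 'orientation': array([2.325e+00, 2.107e+00, 2.000e-03]), 'force': array([ 0.104,  0.844, 13.189]), 'wrist_torque': array([0.155, 0.003, 0.036]), 'opening': np.float64(0.054), 'gripper_force': np.float64(39.974), 'q': array([-7.250e-01,  2.720e-01,  1.531e+00,  1.000e-03,  1.334e+00,
       -6.270e-01])}
62.071559301894965
```

>>> {"api": "arm_command", "payload": {"deltas": [[[0, 0, 0.3, 0, 0, 0], [0, 0, 0.3, 0, 0, 0], [0, 0, 0.3, 0, 0, 0], [0, 0, 0.2, 0, 0, 0], [0, 0, 0, 0, 0, 0], [0, 0, 0, 0, 0, 0]]]}}

```text
t: 16.1
tool_pos: [0.5004, -0.3753, 0.1165]
orientation: [-2.328, -2.109, -0.0]
force: [2.4, -1.7, 1.6]
opening: 0.0545
gripper_force: 40.1
```

>>> {"api": "arm_command", "payload": {"deltas": [[[0, 0, 0.2, 0, 0, 0], [0, 0, 0.2, 0, 0, 0], [0, 0, 0.2, 0, 0, 0], [0, 0, 0, 0, 0, 0], [0, 0, 0, 0, 0, 0]]]}}

```text
t: 16.52
tool_pos: [0.5004, -0.3755, 0.123]
orientation: [-2.328, -2.109, 0.0]
force: [0.8, 0.1, -0.7]
opening: 0.0549
gripper_force: 40.1
```

>>> {"api": "arm_command", "payload": {"deltas": [[[0, 0, 0.5, 0, 0, 0], [0, 0, 1, 0, 0, 0], [0, 0, 1.2, 0, 0, 0], [0, 0, 1.2, 0, 0, 0], [0, 0, 1.2, 0, 0, 0], [0, 0, 0.9, 0, 0, 0], [0, 0, 0.5, 0, 0, 0], [0, 0, 0, 0, 0, 0], [0, 0, 0, 0, 0, 0], [0, 0, 0, 0, 0, 0], [0, 0, 0, 0, 0, 0]]]}}

```text
t: 17.43
tool_pos: [0.5, -0.3751, 0.1868]
orientation: [-2.327, -2.108, 0.0]
force: [-1.1, -1.0, -0.6]
opening: 0.0544
gripper_force: 40.0
```

```bash
python3 - <<'E'
from h import *
s=eyes.read_camera('side');t=eyes.read_camera('top')
cv2.imwrite('pics/c6.png',np.hstack([cv2.resize(s[120:240,290:410],None,fx=3.3,fy=3.3,interpolation=2),cv2.resize(t[150:290,270:410],None,fx=2.83,fy=2.83,interpolation=2)[:396,:396]]))
s=monitor.read_state();print(s['tool_pos'],s['orientation'],s['force'],s['opening'],proj('side',[s['tool_pos']-[0,0,.003],[.501,-.3757,.125]]))
E
```

```text
[ 0.50003334 -0.37515118  0.18692902] [-2.32726792e+00 -2.10806203e+00  2.48784059e-04] [ 0.12358582 -0.03884537 -0.06890695] 0.05437552930472989 [[357.43076026 163.94673648]
 [356.35654382 183.29029312]]
```

View pics/c6.png

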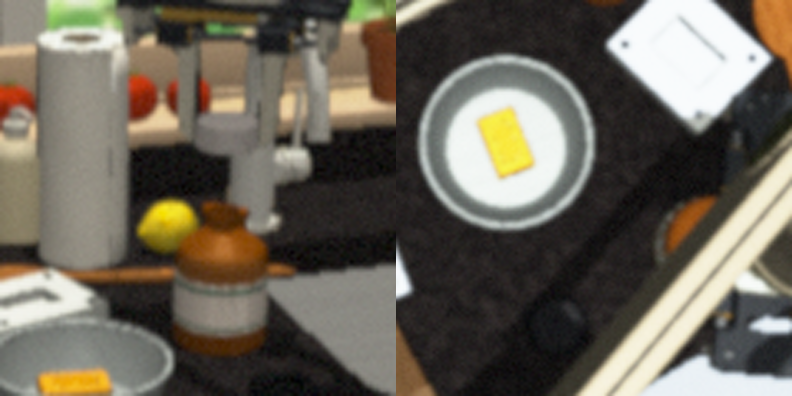

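The side view shows the open neck at crop (226,210) and the cap held level above it at (228,135). The bottle is standing in place and the bar is flat in the bowl. I make a 3 mm trim upwards, then hand in.

>>> {"api": "arm_command", "payload": {"deltas": [[[0, 0, 0.3, 0, 0, 0], [0, 0, 0, 0, 0, 0], [0, 0, 0, 0, 0, 0], [0, 0, 0, 0, 0, 0], [0, 0, 0, 0, 0, 0], [0, 0, 0, 0, 0, 0]]]}}

```text
t: 18.03
tool_pos: [0.5004, -0.3755, 0.1908]
orientation: [-2.328, -2.109, 0.0]
force: [-0.3, 0.1, 0.4]
opening: 0.0547
gripper_force: 40.0
```

```bash
python3 -c "
from h import *
s=monitor.read_state();print(s['tool_pos'],s['gripper_force'],s['dq'].round(3));print(ticket.close_job())"
```

```text
[ 0.50036145 -0.37547484  0.19082013] 39.967710762284696 [-0.     0.001  0.001  0.     0.    -0.003]
the job is handed in; nothing more can be done
None
```

The job is handed in at 18 s, with no verdict shown: the wax bar lies flat in the bowl, and the white cap is off and held level about 6 cm above the mouth of the bottle, which is still standing in place.

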